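Feed a block along the fence with a push stick

ROBOT

A 6-joint arm with a two-finger parallel gripper is mounted at the origin on the work surface. World frame = base frame: x ahead of the robot, y to its left, z up, the work surface at z = 0. Lengths are in m, angles in rad, forces in N, time in s.
With the tool pointing down it reaches from about 0.225 to 0.875 m from the base axis. Payload 3.4 kg.
Tool frame: the origin (TCP) lies at the very end of the fingers, on their centre line; the grasp point (between the pads) lies 19 mm behind it; z points along the fingers, y is the line along which they close (so a half turn about z gives the same grasp; the last joint's range is limited). The gripper opens to 85 mm and grips with 20 to 120 N. Pads are 22 mm wide; open, the fingers measure 114 mm over their backs; the gripper's body (76 mm by 85 mm) begins 54 mm behind the grasp point. The pads swing forward as they close: fully open they stand 13 mm farther back than shut.
Start: joints at [-1.307, 0.276, 1.505, -0, 1.361, -0.121], TCP at [0.216, -0.533, 0.205] pointing down, gripper open.
Joint ranges: [-2.89, 2.89], [-0.75, 2.08], [0.22, 2.7], [-1.18, 4.32], [0.11, 2.71], [-2.7, 2.7]. Speed limits (rad/s): [2.57, 2.57, 3.14, 3.14, 3.14, 3.14].

INTERFACE

Orientations are given as a unit quaternion [w, x, y, z].
In Python, from rig import get_state, optics, sign_off gives the robot as it stands.
- The arm moves only by the tool send_rows, never from a script. Its argument "increments" is a list of rows, each an object with "gripper": the gripper's target within -1 to 1 (shut at 1, half-way at 0, fully open at -1); "linear": the shift along the world's x, y, z in m, a list of three; "delta_rot": the turn, a rotation vector about the world's x, y, z in rad, a list of three. In form: [{"gripper": gripper, "linear": [dx, dy, dz], "delta_rot": [rx, ry, rz]}, ...]. A call has 1 to 8 rows; each row is the pose to reach, as a shift and turn from the pose commanded when the call began; what a row does not reach only later rows make up. A row lasts 1/10 s, in which the tool goes at most 50 mm and 8.59 degrees, less where a joint would pass 70% of its speed; a pose out of reach is approached as far as the arm can. A call with a gripper value outside its range is refused whole. The fingers move at their own pace and stop on an object; "newtons" is the grip in N (left out, the last holds). Time passes only in rows, so rows that repeat a pose let the fingers close. It gives the time, the measured TCP pose, the force, the opening and the grip force at its end, in the units of the state.
- get_state(): the state, without advancing time (a new reading comes with each control period).
- optics.get_image(name): name is "scene" or "top"; returns a dict with "pixels" (480x640x3 uint8, blue, green, red), "K" (3x3 intrinsics, pixels), "rvec" (rotation vector, rad) and "tvec" (3), from world to camera coordinates, as OpenCV has them. Camera axes: x right, y down, z forward; pixel columns grow to the right and rows downward; lengths in m; the calibration is good to about 2 mm. A picture is of the moment at which its call begins. There is no depth.
- sign_off(): hands the job in; it is judged then, once.
The state is a dict: "clock": time; "qpos": joint angles; "qd": joint speeds; "effort": joint torques, N m; "position": TCP position; "ee_rot": TCP orientation; "contact_force": force on the tool from outside, world axes, zero at the start; "moment": the same for the moment, N m; "width": finger opening in m; "gripper_force": force on a finger pad.
Only numpy, scipy, OpenCV 4.12 (cv2) and the standard library are available. Lean on these libraries where they do the work, as an engineer would, in place of code of your own. Each camera call takes 0.05 s, during which the arm holds its last target. There are 200 camera calls.

TASK

Pick up the notched push stick, set its notch on the loose wooden block's rear corner away from the fence, and press the block flush against the jig's fence about where it lies. Then feed it along the fence with the stick, kept pressed to the fence by light steady pressure all the way and never shoved hard, until it is snug against the end stop, which must not be shifted. Touch the block only with the stick, and finish by laying the stick flat on the bench, off the jig, leaving the block snug and everything else undisturbed.

Things in the scene. Friction and masses are not known exactly. Their poses are not given: they have to be found in the camera images.
- fence: the fence: rigid straight wooden rail 20 mm thick (x), 410 mm long (y), 32 mm high, fixed on the jig board. Origin: centre of its underside, on the board's top. x points across, away from the robot; the block bears on the face at x = -10 mm. y runs along it in the feed direction, towards the end stop. Light pressure on it is 3 to 8 N, over 20 N a hard shove; its reported direction is not exact
- jig: the jig's plywood board, 240 (x) x 420 (y) x 18 mm, fixed to the bench; origin at the centre of its underside, axes as the fence's; the fence's centre line is at x = +60 mm. The block slides on its top, 18 mm above the bench
- stop_face (a point): end stop: dark wooden block 70 (x) x 30 (y) x 30 mm with a black knob on top (46 mm high in all), beside the fence near its +y end, up to the fence's face. Point: centre of the face that the fed block meets, 15 mm above the board; axes as the fence's. It is set at a different place each time and held only by friction: it slides in +y from about 12 N
- block_center (a point): the loose wooden block to feed, 0.15 to 0.3 kg, 60 mm (x, across) x 110 mm (y, along) x 40 mm high; point at its centre. It lies on the board on the robot's side of the fence, 10 to 30 mm off it, a little skew. Flush, its centre is 40 mm to -x of the fence's origin; snug, it is 55 mm short of the stop's face. The stick's notch, held at 45 degrees to the fence, fits its rear (-x, -y) corner
- stick_mid (a point): push stick of plywood, 0.13 kg, 34 mm high, flat on the bench right of the jig. Point: on its axis, half-way up; grip here across the 22 mm wide bar (x -110 to +40 mm). x along it to the notch, z up. At the +x end two jaws 36 mm long, 10 mm thick, each 45 degrees off the axis, form a V notch; the head is clamped farther in or out each time, so the notch's inner corner is anywhere from x = 50 to 86 mm
- batten: bystander, leave alone: a plain straight plywood batten 200 x 24 x 30 mm without a notch, lying to the right of the push stick; not the push stick
- offcut: bystander, leave alone: small wooden offcut 36 x 70 x 26 mm lying on the jig board behind the fence
- hammer: bystander, leave alone: hammer lying left of the jig
- chisel: bystander, leave alone: yellow-handled hand tool lying between robot and jig
- glue: bystander, leave alone: white glue bottle, 140 mm tall, beyond the jig
- tape: bystander, leave alone: steel tape-measure case, 66 x 40 x 62 mm, left of the jig
- mug: bystander, leave alone: white mug, 92 mm tall, far right
Mind the look-alikes: they are no part of the job. What is shaped like the part that bears block_center but yellow is not meant.

How it is judged:
On the way, in this order (a step that is already met when the one before it is completed fails the run):
1. the block is pressed flush against the fence with the stick, before it is fed more than a little (x of block_center in the frame of fence above -0.0425 m and angle between the y axis of block_center and the y axis of fence, either way round below 0.03 rad and contact force between block and fence above 1 N and contact force between stick and block above 1 N and y of block_center in the frame of fence below -0.06 m), for 0.1 s.
2. on its way along the fence, short of half-way, the stick keeps the block pressed (over 1 N) and flush (x of block_center in the frame of fence above -0.0425 m and angle between the y axis of block_center and the y axis of fence, either way round below 0.03 rad and contact force between block and fence above 1 N and contact force between stick and block above 1 N and y of block_center in the frame of fence between -0.05 and -0.005 m), for 0.1 s.
3. farther along, before the stop, the stick still keeps it pressed (over 1 N) and flush (x of block_center in the frame of fence above -0.0425 m and angle between the y axis of block_center and the y axis of fence, either way round below 0.03 rad and contact force between block and fence above 1 N and contact force between stick and block above 1 N and y of block_center in the frame of fence between 0 and 0.038 m), for 0.1 s.
4. the stick has the block snug against the stop and the fence (x of block_center in the frame of fence above -0.0425 m and angle between the y axis of block_center and the y axis of fence, either way round below 0.03 rad and y of block_center in the frame of stop_face above -0.0575 m and contact force between stick and block above 1 N), for 0.1 s.
At the end, for the whole second after the job is handed in: The block stands flush with the fence (within 2.5 mm and 0.03 rad) and within 2.5 mm of the end stop, the stop is within 3 mm of where it was set, and the push stick lies flat on the bench off the jig, released; all at rest (x of block_center in the frame of fence above -0.0425 m and angle between the y axis of block_center and the y axis of fence, either way round below 0.03 rad and y of block_center in the frame of stop_face above -0.0575 m and distance of stop_face from where it was at the start of the episode below 0.003 m and height (world z) of stick_mid below 0.02 m and angle between stick_mid's own z axis and vertical below 0.08 rad and linear speed of each of block, stick below 0.01 m/s); the robot touches nothing.
It fails at once if the block is shoved against the fence with more than 20 N (contact force between block and fence above 20 N).
It fails at once if the block is fed (centre past 50 mm short of the fence's middle) while more than 4 mm off the fence (y of block_center in the frame of fence above -0.05 m and x of block_center in the frame of fence below -0.044 m).
It fails at once if the end stop is shifted by more than 3 mm (distance of stop_face from where it was at the start of the episode above 0.003 m).
It fails at once if the robot itself touches the block (contact force between any of the fingers, the arm and block above 0.5 N).
It fails at once if a bystander is moved by more than 15 mm (distance of any of batten, offcut, hammer, chisel, glue, tape, mug from where it was at the start of the episode above 0.015 m).
It also fails if it takes over 72 s, if anything falls off the work surface, if the arm or the gripper's body presses on something with over 40 N, if the wrist force passes 120 N, or if a joint passes its speed limit or range.

## Working session

There is one attempt and no reset: what is moved stays moved. The work goes in short steps, Python scripts to look and compute and a tool call to move; the robot and the scene stay as the last step left them, time stands still between calls to the robot, and variables do not carry over. Pictures are saved under pics/ and viewed, at most 13 in all, crops included, and the job is handed in when it is done.

Besides the shell and the picture viewer there is one more tool, called as name([rows], argument=value, ...), one row to a line, values as JSON. send_rows: Moves the arm, as the interface text tells. Its arguments: {"type":"object","properties":{"increments":{"type":"array"},"newtons":{"type":"number"}},"required":["increments"]}

```bash
mkdir -p pics
cat > h.py <<'E'
import numpy as np, cv2
from rig import get_state, optics, sign_off
def snap(name,fn):
    d=optics.get_image(name); cv2.imwrite('pics/'+fn+'.png',d['pixels'])
    np.savez('pics/'+fn,K=d['K'],r=d['rvec'],t=d['tvec'],im=d['pixels']); return d
def w(fn,uv,z):
    d=np.load('pics/'+fn+'.npz'); R=cv2.Rodrigues(d['r'])[0]; K=d['K']
    ray=R.T@np.linalg.inv(K)@np.array([*uv,1.]); c=-R.T@d['t'].ravel()
    return c+ray*(z-c[2])/ray[2]
def crop(fn,x0,y0,x1,y1,s):
    im=np.load('pics/'+fn+'.npz')['im'][y0:y1,x0:x1]
    cv2.imwrite(f'pics/{fn}_c{x0}.png',cv2.resize(im,None,fx=s,fy=s,interpolation=cv2.INTER_CUBIC))
E
python3 - <<'E'
from h import *
for n in('scene','top'):
    d=snap(n,n+'0')
    R=cv2.Rodrigues(d['rvec'])[0];print(n,d['K'],-R.T@np.ravel(d['tvec']))
print(get_state())
E
```

```text
scene [[589.82478825   0.         326.15962123]
 [  0.         589.82478825 238.27969718]
 [  0.           0.           1.        ]] [1.26463447 0.50313601 1.02674461]
top [[502.88817201   0.         312.55045357]
 [  0.         502.88817201 245.98365677]
 [  0.           0.           1.        ]] [ 0.4837758  -0.02898153  1.25389166]
{'clock': 0.1, 'qpos': array([-1.30700275e+00,  2.76561621e-01,  1.50602536e+00, -4.70004267e-05,
        1.36070943e+00, -1.21008035e-01]), 'qd': array([-0.00047001, -0.00123704, -0.00249801,  0.00071036,  0.0009851 ,
        0.00104467]), 'effort': array([ 9.03744931e-04, -4.17700195e+01, -2.46405298e+01, -1.86350676e-04,
        5.89403600e-03, -4.40925760e-06]), 'position': array([ 0.21567613, -0.53244939,  0.20390172]), 'ee_rot': array([-8.48066883e-04,  9.81546695e-01,  1.91220708e-01, -8.36869320e-05]), 'contact_force': array([0.19850435, 0.75327692, 0.13098224]), 'moment': array([0.01854127, 0.01075275, 0.02299881]), 'gripper_force': 0.0, 'width': 0.08527037464447615}
```

View pics/top0.png

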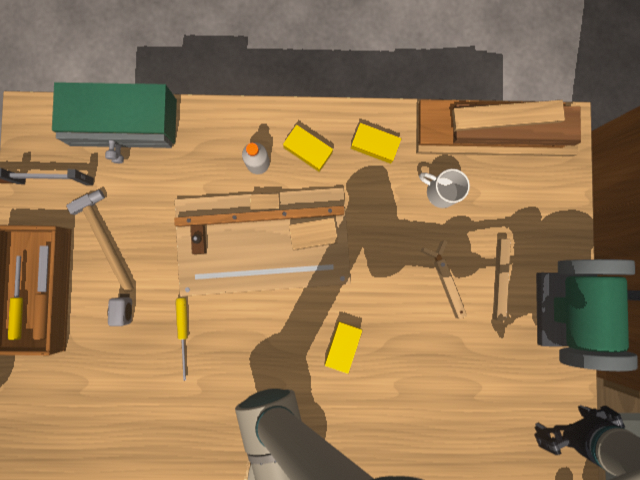

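View pics/scene0.png

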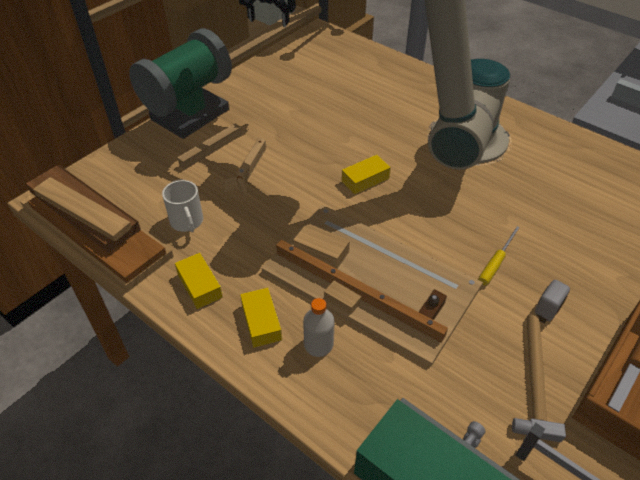

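The top view shows the fence from (178,219) to (343,210), the block at about (314,232) and the stop at (198,238). The stick runs from (462,315) to its notch near (438,255), and the batten is at (502,280). Enlarging next.

Run:
```python
from h import *
crop('top0',170,180,360,300,4.2)
crop('top0',410,225,480,325,6)
```

```text
(no output)
```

View pics/top0_c170.png

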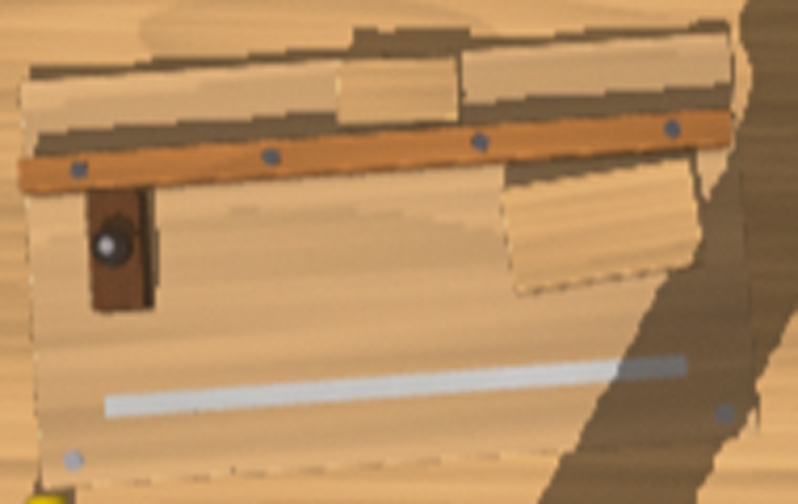

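View pics/top0_c410.png

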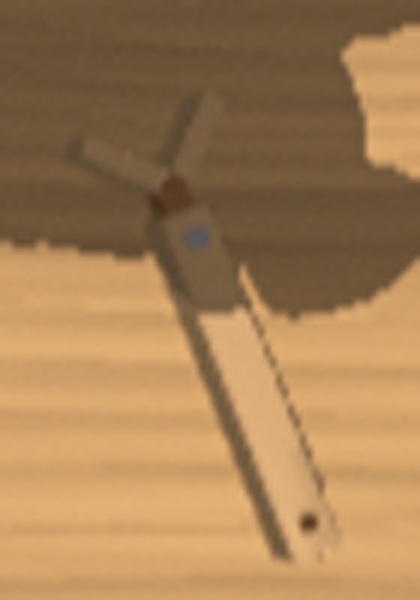

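Run:
```python
from h import *
np.set_printoptions(precision=4,suppress=True)
def A(p,z,o=(170,180),s=4.2): return w('top0',((p[0]+.5)/s-.5+o[0],(p[1]+.5)/s-.5+o[1]),z)
for n,p,z in [('fnL',(20,193),.05),('fnR',(730,147),.05),('ffL',(20,160),.05),('ffR',(730,112),.05),
 ('bFL',(502,190),.058),('bFR',(692,155),.058),('bNR',(700,265),.058),('bNL',(517,293),.058),
 ('sTR',(143,190),.048),('sBR',(147,308),.048),('sTR0',(156,190),.018),('sBR0',(156,305),.018),('sTL',(88,192),.048),('sBL',(93,311),.048),('knob',(112,243),.064),
 ('jNL',(38,487),.018),('jFL',(22,82),.018),('jNR',(757,447),.018),('jFR',(730,30),.018)]:
    print(n,A(p,z))
for n,p in [('tailL',(295,560)),('tailR',(338,540)),('barL',(200,315)),('barR',(248,300)),('notch',(173,178)),('jawL',(78,138)),('jawR',(210,95)),('hole',(308,522)),('bolt',(198,237))]:
    print(n,A(p,.034,(410,225),6))
```

```text
fnL [0.6073 0.29   0.05  ]
fnR [ 0.6403 -0.1154  0.05  ]
ffL [0.6263 0.2906 0.05  ]
ffR [ 0.6605 -0.1152  0.05  ]
bFL [0.6125 0.0147 0.058 ]
bFR [ 0.6343 -0.0932  0.058 ]
bNR [ 0.5715 -0.0985  0.058 ]
bNL [0.554  0.0051 0.058 ]
sTR [0.6104 0.2204 0.048 ]
sBR [0.5428 0.2162 0.048 ]
sTR0 [0.6136 0.219  0.018 ]
sBR0 [0.5461 0.2171 0.018 ]
sTL [0.6087 0.2517 0.048 ]
sBL [0.5406 0.2468 0.048 ]
knob [0.5784 0.2336 0.064 ]
jNL [0.4393 0.2824 0.018 ]
jFL [0.6762 0.2994 0.018 ]
jNR [ 0.4684 -0.1353  0.018 ]
jFR [ 0.7141 -0.117   0.018 ]
tailL [ 0.3956 -0.3981  0.034 ]
tailR [ 0.4038 -0.4155  0.034 ]
barL [ 0.4936 -0.3599  0.034 ]
barR [ 0.4999 -0.3795  0.034 ]
notch [ 0.5489 -0.3491  0.034 ]
jawL [ 0.5646 -0.3104  0.034 ]
jawR [ 0.5829 -0.3643  0.034 ]
hole [ 0.4109 -0.4034  0.034 ]
bolt [ 0.5251 -0.3592  0.034 ]
```

send_rows([
  {"gripper": -1, "linear": [0.05, 0.029, -0.01], "delta_rot": [0, 0, -0.016]},
  {"gripper": -1, "linear": [0.09, 0.053, -0.03], "delta_rot": [0, 0, -0.016]},
  {"gripper": -1, "linear": [0.13, 0.076, -0.05], "delta_rot": [0, 0, -0.016]},
  {"gripper": -1, "linear": [0.17, 0.1, -0.07], "delta_rot": [0, 0, -0.016]},
  {"gripper": -1, "linear": [0.21, 0.123, -0.09], "delta_rot": [0, 0, -0.016]},
  {"gripper": -1, "linear": [0.25, 0.145, -0.11], "delta_rot": [0, 0, -0.016]},
  {"gripper": -1, "linear": [0.286, 0.165, -0.125], "delta_rot": [0, 0, -0.016]},
  {"gripper": -1, "linear": [0.286, 0.165, -0.125], "delta_rot": [0, 0, -0.016]},
], newtons=80)

```text
clock: 0.9
position: [0.5048, -0.3635, 0.0765]
ee_rot: [-0.002, 0.983, 0.186, -0.0]
contact_force: [-1.2, 0.4, -0.4]
width: 0.0856
gripper_force: 0.0
```

send_rows([
  {"gripper": -1, "linear": [0, -0.001, -0.025], "delta_rot": [0, 0, 0]},
  {"gripper": -1, "linear": [0, -0.001, -0.05], "delta_rot": [0, 0, 0]},
  {"gripper": -1, "linear": [0, -0.001, -0.068], "delta_rot": [0, 0, 0]},
  {"gripper": -1, "linear": [0, -0.001, -0.074], "delta_rot": [0, 0, 0]},
  {"gripper": -1, "linear": [0, -0.001, -0.074], "delta_rot": [0, 0, 0]},
])

```text
clock: 1.4
position: [0.5009, -0.3688, 0.0049]
ee_rot: [-0.001, 0.983, 0.183, -0.001]
contact_force: [-0.2, -0.2, -0.1]
width: 0.0854
gripper_force: 0.0
```

send_rows([
  {"gripper": 1, "linear": [0, 0, 0], "delta_rot": [0, 0, 0]},
  {"gripper": 1, "linear": [0, 0, 0], "delta_rot": [0, 0, 0]},
  {"gripper": 1, "linear": [0, 0, 0], "delta_rot": [0, 0, 0]},
  {"gripper": 1, "linear": [0, 0, 0], "delta_rot": [0, 0, 0]},
  {"gripper": 1, "linear": [0, 0, 0], "delta_rot": [0, 0, 0]},
  {"gripper": 1, "linear": [0, 0, 0], "delta_rot": [0, 0, 0]},
  {"gripper": 1, "linear": [0, 0, 0], "delta_rot": [0, 0, 0]},
  {"gripper": 1, "linear": [0, 0, 0], "delta_rot": [0, 0, 0]},
])

```text
clock: 2.2
position: [0.5019, -0.3688, 0.0068]
ee_rot: [0.0, 0.983, 0.183, 0.0]
contact_force: [-0.5, 1.1, 5.4]
width: 0.016
gripper_force: 78.2
```

send_rows([
  {"gripper": 1, "linear": [0, 0, 0.01], "delta_rot": [0, 0, 0]},
  {"gripper": 1, "linear": [0, 0, 0.03], "delta_rot": [0, 0, 0]},
  {"gripper": 1, "linear": [0, 0, 0.06], "delta_rot": [0, 0, 0]},
  {"gripper": 1, "linear": [0, 0, 0.09], "delta_rot": [0, 0, 0]},
  {"gripper": 1, "linear": [0, 0, 0.09], "delta_rot": [0, 0, 0]},
  {"gripper": 1, "linear": [0, 0, 0.09], "delta_rot": [0, 0, 0]},
])

```text
clock: 2.8
position: [0.5023, -0.3694, 0.097]
ee_rot: [0.001, 0.983, 0.183, 0.001]
contact_force: [-0.4, 0.1, -0.5]
width: 0.0002
gripper_force: 0.0
```

Run:
```python
from h import *
snap('top','top1');snap('scene','scene1')
a=np.load('pics/top1.npz')['im'][190:330,400:520];b=np.load('pics/scene1.npz')['im'][80:220,200:340]
z=lambda i,s:cv2.resize(i,None,fx=s,fy=s,interpolation=cv2.INTER_CUBIC)
cv2.imwrite('pics/c1.png',np.hstack([z(a,3),z(b,3)]))
print(get_state()['width'],get_state()['gripper_force'])
```

```text
-0.00010554358387364246 0.0
```

View pics/c1.png

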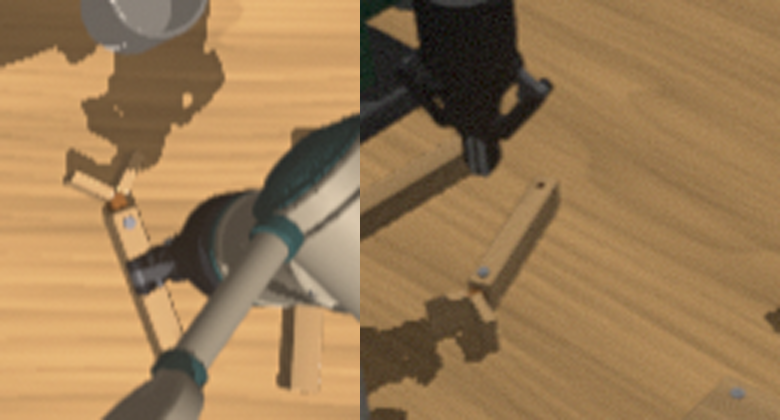

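The fingers are shut and empty at about (450,282), and the stick has not moved: its bolt is still at (443,264) and the notch at (439,256). I'll go down again and watch the grasp from the scene camera.

send_rows([
  {"gripper": -1, "linear": [0, 0, 0], "delta_rot": [0, 0, 0]},
  {"gripper": -1, "linear": [0, 0, 0], "delta_rot": [0, 0, 0]},
  {"gripper": -1, "linear": [0, 0, 0], "delta_rot": [0, 0, 0]},
  {"gripper": -1, "linear": [0, 0, -0.03], "delta_rot": [0, 0, 0]},
  {"gripper": -1, "linear": [0, 0, -0.06], "delta_rot": [0, 0, 0]},
  {"gripper": -1, "linear": [0, 0, -0.08], "delta_rot": [0, 0, 0]},
  {"gripper": -1, "linear": [0, 0, -0.092], "delta_rot": [0, 0, 0]},
  {"gripper": -1, "linear": [0, 0, -0.092], "delta_rot": [0, 0, 0]},
])

```text
clock: 3.7
position: [0.5008, -0.3681, 0.0018]
ee_rot: [-0.002, 0.983, 0.183, -0.001]
contact_force: [0.4, 0.3, -0.7]
width: 0.0854
gripper_force: 0.0
```

Run:
```python
from h import *
d=snap('scene','scene2');snap('top','top2')
s=get_state();print(s['position'],s['width'],s['contact_force'])
```

```text
[ 0.50230674 -0.36942054  0.00416754] 0.08533910609717661 [ 0.02747909 -0.68733451  0.02223257]
```

send_rows([
  {"gripper": 1, "linear": [0, 0, 0], "delta_rot": [0, 0, 0]},
  {"gripper": 1, "linear": [0, 0, 0], "delta_rot": [0, 0, 0]},
  {"gripper": 1, "linear": [0, 0, 0], "delta_rot": [0, 0, 0]},
  {"gripper": 1, "linear": [0, 0, 0], "delta_rot": [0, 0, 0]},
], newtons=40)

```text
clock: 4.2
position: [0.5021, -0.3692, 0.0043]
ee_rot: [0.0, 0.983, 0.183, 0.0]
contact_force: [0.3, -0.8, -0.4]
width: 0.0285
gripper_force: 0.0
```

Run:
```python
from h import *
d=snap('scene','scene3')
z=lambda i,s:cv2.resize(i,None,fx=s,fy=s,interpolation=cv2.INTER_CUBIC)
f=lambda n:z(np.load(f'pics/{n}.npz')['im'][110:240,200:300],4)
cv2.imwrite('pics/c2.png',np.hstack([f('scene2'),f('scene3')]))
s=get_state();print(s['position'],s['width'],s['contact_force'],s['gripper_force'])
```

```text
[ 0.50193376 -0.36892     0.0042122 ] 0.020501083316956454 [-2.20842699  4.2897851  15.54701728] 36.115619915071875
```

View pics/c2.png

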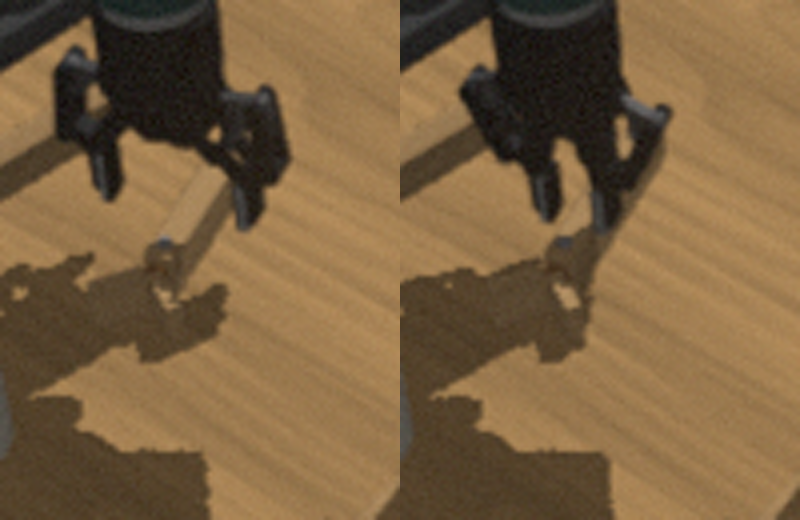

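Left: open fingers straddle the bar at (190,200). Right: they close on it at (575,215), width 20.5 mm at 36 N. I'll lift gently at this grip.

send_rows([
  {"gripper": 1, "linear": [0, 0, 0.002], "delta_rot": [0, 0, 0]},
  {"gripper": 1, "linear": [0, 0, 0.004], "delta_rot": [0, 0, 0]},
  {"gripper": 1, "linear": [0, 0, 0.006], "delta_rot": [0, 0, 0]},
], newtons=40)

```text
clock: 4.55
position: [0.5017, -0.3689, 0.0097]
ee_rot: [-0.0, 0.983, 0.183, -0.0]
contact_force: [-0.5, 0.0, -1.5]
width: 0.02
gripper_force: 39.1
```

send_rows([
  {"gripper": 1, "linear": [0, 0, 0.015], "delta_rot": [0, 0, 0]},
  {"gripper": 1, "linear": [0.002, 0.02, 0.035], "delta_rot": [0, 0, 0.07]},
  {"gripper": 1, "linear": [0.006, 0.06, 0.05], "delta_rot": [0, 0, 0.16]},
  {"gripper": 1, "linear": [0.01, 0.1, 0.05], "delta_rot": [0, 0, 0.26]},
  {"gripper": 1, "linear": [0.014, 0.14, 0.05], "delta_rot": [0, 0, 0.36]},
  {"gripper": 1, "linear": [0.018, 0.175, 0.05], "delta_rot": [0, 0, 0.44]},
  {"gripper": 1, "linear": [0.021, 0.206, 0.05], "delta_rot": [0, 0, 0.5]},
  {"gripper": 1, "linear": [0.021, 0.206, 0.05], "delta_rot": [0, 0, 0.5]},
])

```text
clock: 5.35
position: [0.5221, -0.1589, 0.0597]
ee_rot: [-0.001, 0.906, 0.423, -0.0]
contact_force: [0.5, -1.1, -1.3]
width: 0.0202
gripper_force: 39.3
```

Run:
```python
from h import *
snap('top','top4');snap('scene','scene4')
z=lambda i,s:cv2.resize(i,None,fx=s,fy=s,interpolation=cv2.INTER_CUBIC)
a=np.load('pics/top4.npz')['im'][200:320,260:390];b=np.load('pics/scene4.npz')['im'][150:270,240:370]
cv2.imwrite('pics/c4.png',np.hstack([z(a,3),z(b,3)]))
s=get_state();print(s['position'],s['ee_rot'],s['width'],s['contact_force'],s['moment'],s['gripper_force'])
```

```text
[ 0.52299973 -0.16257142  0.05988363] [ 3.79241319e-04  9.06822410e-01  4.21512720e-01 -1.82749742e-05] 0.020307334574799763 [ 0.16736776  0.37850095 -0.64533519] [ 0.01185613 -0.01602345  0.02121805] 39.3183627538383
```

View pics/c4.png

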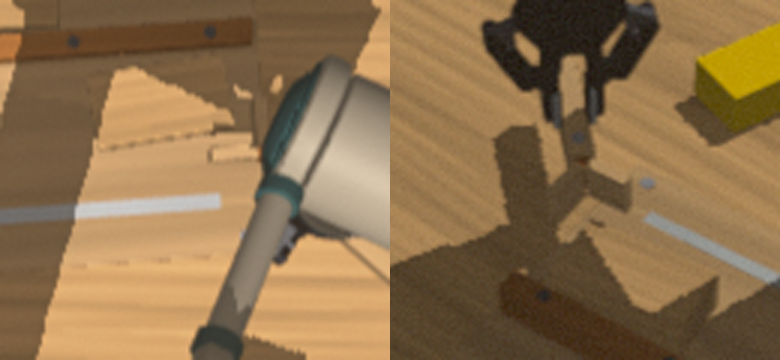

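Run:
```python
from h import *
for p in [(212,150),(212,160),(245,133),(250,157)]: print(p,w('top4',(p[0]/3+260,p[1]/3+200),.0895))
```

```text
(212, 150) [ 0.55204161 -0.083799    0.0895    ]
(212, 160) [ 0.54429826 -0.08389289  0.0895    ]
(245, 133) [ 0.56561228 -0.10919852  0.0895    ]
(250, 157) [ 0.54706531 -0.11326704  0.0895    ]
```

Left: the left jaw tip is at about (212,153) in the crop, within 4 mm of where I expected it. Right: the stick hangs level in the fingers. Lowering and approaching.

send_rows([
  {"gripper": 1, "linear": [0, 0, -0.015], "delta_rot": [0, 0, 0]},
  {"gripper": 1, "linear": [0, 0, -0.03], "delta_rot": [0, 0, 0]},
  {"gripper": 1, "linear": [0, 0, -0.034], "delta_rot": [0, 0, 0]},
  {"gripper": 1, "linear": [0.004, 0.004, -0.034], "delta_rot": [0, 0, 0]},
  {"gripper": 1, "linear": [0.008, 0.008, -0.034], "delta_rot": [0, 0, 0]},
  {"gripper": 1, "linear": [0.011, 0.011, -0.034], "delta_rot": [0, 0, 0]},
  {"gripper": 1, "linear": [0.011, 0.011, -0.034], "delta_rot": [0, 0, 0]},
])

```text
clock: 6.15
position: [0.535, -0.1518, 0.0264]
ee_rot: [0.001, 0.907, 0.421, 0.001]
contact_force: [-0.8, 0.0, -2.5]
width: 0.0199
gripper_force: 39.3
```

send_rows([
  {"gripper": 1, "linear": [0.001, 0, 0], "delta_rot": [0, 0, 0]},
  {"gripper": 1, "linear": [0.002, 0, 0], "delta_rot": [0, 0, 0]},
  {"gripper": 1, "linear": [0.003, 0, 0], "delta_rot": [0, 0, 0]},
  {"gripper": 1, "linear": [0.004, 0, 0], "delta_rot": [0, 0, 0]},
])

```text
clock: 6.55
position: [0.5373, -0.1521, 0.0257]
ee_rot: [-0.0, 0.907, 0.421, -0.0]
contact_force: [-0.5, -1.1, -1.1]
width: 0.0201
gripper_force: 39.4
```

send_rows([
  {"gripper": 1, "linear": [0.001, 0.0002, 0], "delta_rot": [0, 0, 0]},
  {"gripper": 1, "linear": [0.002, 0.0004, 0], "delta_rot": [0, 0, 0]},
  {"gripper": 1, "linear": [0.003, 0.0006, 0], "delta_rot": [0, 0, 0]},
  {"gripper": 1, "linear": [0.004, 0.0008, 0], "delta_rot": [0, 0, 0]},
  {"gripper": 1, "linear": [0.005, 0.001, 0], "delta_rot": [0, 0, 0]},
])

```text
clock: 7.05
position: [0.5429, -0.151, 0.0257]
ee_rot: [0.0, 0.907, 0.421, -0.0]
contact_force: [-0.3, -0.7, 0.1]
width: 0.0206
gripper_force: 39.3
```

send_rows([
  {"gripper": 1, "linear": [0.001, 0.0002, 0], "delta_rot": [0, 0, 0]},
  {"gripper": 1, "linear": [0.002, 0.0004, 0], "delta_rot": [0, 0, 0]},
  {"gripper": 1, "linear": [0.003, 0.0006, 0], "delta_rot": [0, 0, 0]},
])

```text
clock: 7.35
position: [0.5446, -0.15, 0.0254]
ee_rot: [-0.001, 0.907, 0.421, -0.001]
contact_force: [-3.4, -0.8, -2.2]
width: 0.0203
gripper_force: 39.5
```

send_rows([
  {"gripper": 1, "linear": [0.0005, 0, 0], "delta_rot": [0, 0, 0]},
  {"gripper": 1, "linear": [0.001, 0, 0], "delta_rot": [0, 0, 0]},
  {"gripper": 1, "linear": [0.001, 0, 0], "delta_rot": [0, 0, 0]},
])

```text
clock: 7.65
position: [0.5454, -0.1498, 0.0253]
ee_rot: [-0.001, 0.907, 0.421, -0.001]
contact_force: [-5.3, -0.0, -1.3]
width: 0.0196
gripper_force: 39.6
```

Run:
```python
from h import *
snap('top','top5')
crop('top5',260,195,360,270,8)
s=get_state();print(s['position'],s['contact_force'])
```

```text
[ 0.54533465 -0.14985052  0.02532359] [-5.28726216 -0.06017404 -0.42981902]
```

View pics/top5_c260.png

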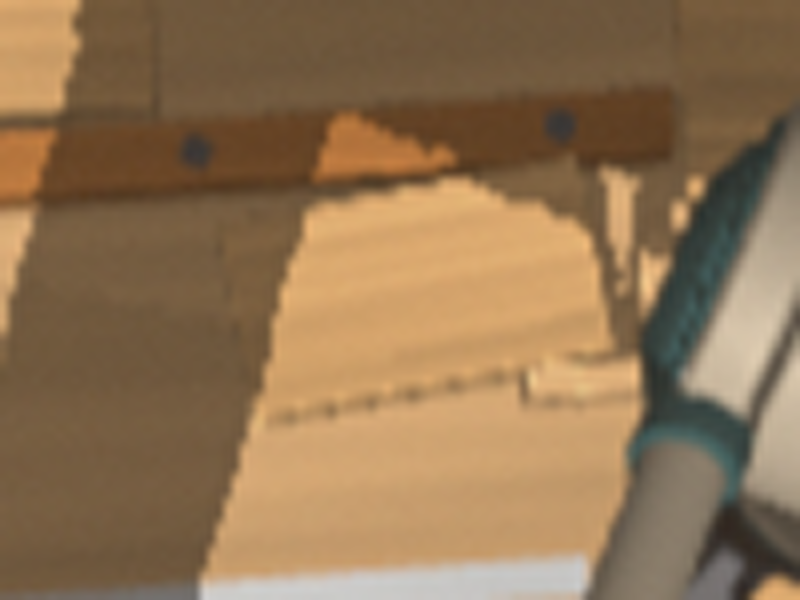

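The block is still skew: its near edge runs (280,410) to (600,350) while the fence edge is flatter, and the rear far corner touches the fence at about (575,160). The stick has turned slightly in the grip, so I'll firm the grip and turn the stick clockwise.

send_rows([
  {"gripper": 1, "linear": [0, 0, 0], "delta_rot": [0, 0, 0]},
  {"gripper": 1, "linear": [-0.0005, 0, 0], "delta_rot": [0, 0, -0.02]},
  {"gripper": 1, "linear": [-0.001, 0, 0], "delta_rot": [0, 0, -0.04]},
  {"gripper": 1, "linear": [-0.001, 0, 0], "delta_rot": [0, 0, -0.05]},
], newtons=55)

```text
clock: 8.1
position: [0.5424, -0.1488, 0.0249]
ee_rot: [-0.003, 0.917, 0.398, -0.003]
contact_force: [-7.3, 1.6, -0.7]
width: 0.0191
gripper_force: 55.7
```

Run:
```python
from h import *
s=get_state();print(s['position'],s['contact_force'],s['moment'],s['width'],s['gripper_force'])
```

```text
[ 0.54244174 -0.14878314  0.02486705] [-7.25794722  1.63090066 -0.73996143] [0.32482514 1.30338604 0.66310265] 0.019103304278046313 55.673689409159124
```

```bash
cat >> h.py <<'E'
O=np.array([.6337,.0881]); th=.0825
X=np.array([np.cos(th),np.sin(th)]); Y=np.array([-np.sin(th),np.cos(th)])
def ff(p): d=np.array(p[:2])-O; return d@X,d@Y
def edge(fn,y0,y1,xl=-.1,xh=-.062,z=.05):
    d=np.load('pics/'+fn+'.npz'); ys=np.arange(y0,y1,.002); xs=np.arange(xl,xh,.0005)
    g=np.array([[*(O+x*X+y*Y),z] for y in ys for x in xs])
    uv=cv2.projectPoints(g,d['r'],d['t'],d['K'],None)[0].reshape(len(ys),len(xs),2).astype(np.float32)
    im=cv2.remap(cv2.cvtColor(d['im'],cv2.COLOR_BGR2GRAY),uv,None,cv2.INTER_CUBIC).astype(float)
    im-=cv2.blur(im,(25,1)); k=im.argmin(1); x=xs[k]
    m=np.ones(len(ys),bool)
    for _ in range(4):
        p=np.polyfit(ys[m],x[m],1); r=abs(x-np.polyval(p,ys)); m=r<max(.002,1.5*np.median(r))
    return p[0],np.polyval(p,ys.mean()),m.mean(),im.min(1).mean()
E
python3 - <<'E'
from h import *
snap('top','top6')
for n in('top0','top5','top6'): print(n,edge(n,-.155 if n=='top0' else -.14,-.085))
s=get_state();print(ff(s['position']),s['contact_force'])
E
```

```text
top0 (np.float64(-0.09034820155284422), np.float64(-0.08228480034859767), np.float64(0.9428571428571428), np.float64(-17.616000000000003))
top5 (np.float64(-0.11993705528188234), np.float64(-0.07651785714285715), np.float64(1.0), np.float64(-19.442857142857143))
top6 (np.float64(-0.12260536398467389), np.float64(-0.07657142857142858), np.float64(1.0), np.float64(-20.137142857142862))
(np.float64(-0.11053185925509215), np.float64(-0.22849593975583762)) [-7.15770725  1.45337589  0.62987005]
```

send_rows([
  {"gripper": 1, "linear": [-0.0005, 0.001, 0], "delta_rot": [0, 0, 0]},
  {"gripper": 1, "linear": [-0.001, 0.003, 0], "delta_rot": [0, 0, 0]},
  {"gripper": 1, "linear": [-0.0012, 0.005, 0], "delta_rot": [0, 0, 0]},
  {"gripper": 1, "linear": [-0.0014, 0.007, 0], "delta_rot": [0, 0, 0]},
])

```text
clock: 8.55
position: [0.5427, -0.1426, 0.0253]
ee_rot: [-0.001, 0.917, 0.398, -0.001]
contact_force: [-4.1, -0.1, 0.1]
width: 0.0194
gripper_force: 55.3
```

Run:
```python
from h import *
snap('top','top7')
print(edge('top7',-.13,-.075))
s=get_state();print(ff(s['position']),s['contact_force'],s['moment'],s['position'])
```

```text
(np.float64(-0.03804050355774542), np.float64(-0.0714285714285714), np.float64(1.0), np.float64(-19.52428571428572))
(np.float64(-0.10956238974099033), np.float64(-0.22215001571872858)) [-4.15227345  1.39284297 -0.40629471] [0.08350124 0.83553237 0.45970145] [ 0.54281685 -0.14232309  0.02531311]
```

send_rows([
  {"gripper": 1, "linear": [0, 0.001, 0], "delta_rot": [0, 0, 0]},
  {"gripper": 1, "linear": [0.0003, 0.0025, 0], "delta_rot": [0, 0, 0]},
  {"gripper": 1, "linear": [0.0005, 0.004, 0], "delta_rot": [0, 0, 0]},
  {"gripper": 1, "linear": [0.0005, 0.004, 0], "delta_rot": [0, 0, 0]},
])

```text
clock: 9.0
position: [0.5432, -0.1398, 0.0253]
ee_rot: [-0.0, 0.917, 0.399, -0.002]
contact_force: [-6.2, -2.6, -0.9]
width: 0.0192
gripper_force: 55.2
```

Run:
```python
from h import *
snap('top','top8')
for a in(-.13,-.12):print(edge('top8',a,-.07))
s=get_state();print(ff(s['position']),s['contact_force'],s['moment'],s['position'])
```

```text
(np.float64(0.00041050903119832185), np.float64(-0.06878489326765186), np.float64(0.9333333333333333), np.float64(-20.492000000000008))
(np.float64(-0.000494071146246238), np.float64(-0.06878359683794459), np.float64(0.92), np.float64(-19.798400000000004))
(np.float64(-0.10896199098260954), np.float64(-0.21967060106451997)) [-5.96066549 -3.06762444 -1.22492628] [-0.41974936  1.03146091  0.33470606] [ 0.54321088 -0.13980263  0.02534625]
```

send_rows([
  {"gripper": 1, "linear": [-0.0002, 0.003, 0], "delta_rot": [0, 0, 0]},
  {"gripper": 1, "linear": [-0.0005, 0.006, 0], "delta_rot": [0, 0, 0]},
  {"gripper": 1, "linear": [-0.0008, 0.009, 0], "delta_rot": [0, 0, 0]},
  {"gripper": 1, "linear": [-0.001, 0.012, 0], "delta_rot": [0, 0, 0]},
  {"gripper": 1, "linear": [-0.0012, 0.015, 0], "delta_rot": [0, 0, 0]},
  {"gripper": 1, "linear": [-0.0015, 0.018, 0], "delta_rot": [0, 0, 0]},
  {"gripper": 1, "linear": [-0.0017, 0.021, 0], "delta_rot": [0, 0, 0]},
])

```text
clock: 9.75
position: [0.5413, -0.1202, 0.0252]
ee_rot: [0.001, 0.917, 0.399, -0.002]
contact_force: [-7.0, -6.4, -1.6]
width: 0.019
gripper_force: 55.0
```

send_rows([
  {"gripper": 1, "linear": [-0.0005, 0.003, 0], "delta_rot": [0, 0, 0]},
  {"gripper": 1, "linear": [-0.001, 0.006, 0], "delta_rot": [0, 0, 0]},
  {"gripper": 1, "linear": [-0.0013, 0.009, 0], "delta_rot": [0, 0, 0]},
  {"gripper": 1, "linear": [-0.0016, 0.012, 0], "delta_rot": [0, 0, 0]},
  {"gripper": 1, "linear": [-0.0018, 0.015, 0], "delta_rot": [0, 0, 0]},
  {"gripper": 1, "linear": [-0.002, 0.018, 0], "delta_rot": [0, 0, 0]},
  {"gripper": 1, "linear": [-0.0023, 0.021, 0], "delta_rot": [0, 0, 0]},
  {"gripper": 1, "linear": [-0.0025, 0.024, 0], "delta_rot": [0, 0, 0]},
])

```text
clock: 10.55
position: [0.5391, -0.0959, 0.0253]
ee_rot: [0.001, 0.917, 0.399, -0.002]
contact_force: [-5.8, -5.7, -0.9]
width: 0.0193
gripper_force: 55.0
```

Run:
```python
from h import *
snap('top','top9')
c=ff(get_state()['position'])
print(edge('top9',c[1]+.1,c[1]+.15))
s=get_state();print(c,s['contact_force'],s['moment'],s['position'])
```

```text
(np.float64(0.007578799437863915), np.float64(-0.06913029512146152), np.float64(0.8), np.float64(-14.968000000000002))
(np.float64(-0.10946452839659183), np.float64(-0.17503647142333595)) [-7.18878677 -4.61742533 -2.11272669] [-0.9921095   1.04140794  0.20394491] [ 0.53903192 -0.09536172  0.0253009 ]
```

send_rows([
  {"gripper": 1, "linear": [-0.0006, 0.004, 0], "delta_rot": [0, 0, 0]},
  {"gripper": 1, "linear": [-0.001, 0.008, 0], "delta_rot": [0, 0, 0]},
  {"gripper": 1, "linear": [-0.0014, 0.012, 0], "delta_rot": [0, 0, 0]},
  {"gripper": 1, "linear": [-0.0017, 0.016, 0], "delta_rot": [0, 0, 0]},
  {"gripper": 1, "linear": [-0.002, 0.02, 0], "delta_rot": [0, 0, 0]},
  {"gripper": 1, "linear": [-0.0023, 0.024, 0], "delta_rot": [0, 0, 0]},
  {"gripper": 1, "linear": [-0.0026, 0.028, 0], "delta_rot": [0, 0, 0]},
  {"gripper": 1, "linear": [-0.003, 0.032, 0], "delta_rot": [0, 0, 0]},
])

```text
clock: 11.4
position: [0.5362, -0.0637, 0.0253]
ee_rot: [0.001, 0.917, 0.399, -0.002]
contact_force: [-6.0, -5.6, -1.1]
width: 0.0195
gripper_force: 55.0
```

send_rows([
  {"gripper": 1, "linear": [-0.0003, 0.004, 0], "delta_rot": [0, 0, 0]},
  {"gripper": 1, "linear": [-0.0006, 0.008, 0], "delta_rot": [0, 0, 0]},
  {"gripper": 1, "linear": [-0.001, 0.012, 0], "delta_rot": [0, 0, 0]},
  {"gripper": 1, "linear": [-0.0013, 0.016, 0], "delta_rot": [0, 0, 0]},
  {"gripper": 1, "linear": [-0.0016, 0.02, 0], "delta_rot": [0, 0, 0]},
  {"gripper": 1, "linear": [-0.002, 0.024, 0], "delta_rot": [0, 0, 0]},
])

```text
clock: 12.0
position: [0.5341, -0.0396, 0.0253]
ee_rot: [0.001, 0.917, 0.399, -0.002]
contact_force: [-6.0, -5.8, -2.0]
width: 0.0197
gripper_force: 55.0
```

Run:
```python
from h import *
snap('top','top10')
c=ff(get_state()['position'])
print(edge('top10',c[1]+.08,c[1]+.14))
s=get_state();print(c,s['contact_force'],s['moment'],s['position'])
```

```text
(np.float64(0.6059165164929878), np.float64(-0.07946199952989107), np.float64(0.6129032258064516), np.float64(-10.460645161290326))
(np.float64(-0.1098080056100203), np.float64(-0.11834694186486977)) [-4.90141054 -4.9394351  -1.95429852] [-0.91371262  0.82723329  0.2253725 ] [ 0.53401802 -0.03889331  0.02525865]
```

send_rows([
  {"gripper": 1, "linear": [-0.0003, 0.004, 0], "delta_rot": [0, 0, 0]},
  {"gripper": 1, "linear": [-0.0006, 0.008, 0], "delta_rot": [0, 0, 0]},
  {"gripper": 1, "linear": [-0.001, 0.012, 0], "delta_rot": [0, 0, 0]},
  {"gripper": 1, "linear": [-0.0013, 0.016, 0], "delta_rot": [0, 0, 0]},
  {"gripper": 1, "linear": [-0.0016, 0.02, 0], "delta_rot": [0, 0, 0]},
  {"gripper": 1, "linear": [-0.002, 0.024, 0], "delta_rot": [0, 0, 0]},
  {"gripper": 1, "linear": [-0.0023, 0.028, 0], "delta_rot": [0, 0, 0]},
  {"gripper": 1, "linear": [-0.0026, 0.032, 0], "delta_rot": [0, 0, 0]},
])

```text
clock: 12.85
position: [0.5313, -0.0076, 0.0252]
ee_rot: [0.0, 0.917, 0.399, -0.002]
contact_force: [-5.3, -5.6, -2.2]
width: 0.0195
gripper_force: 55.0
```

send_rows([
  {"gripper": 1, "linear": [-0.0003, 0.004, 0], "delta_rot": [0, 0, 0]},
  {"gripper": 1, "linear": [-0.0006, 0.008, 0], "delta_rot": [0, 0, 0]},
  {"gripper": 1, "linear": [-0.001, 0.012, 0], "delta_rot": [0, 0, 0]},
  {"gripper": 1, "linear": [-0.0013, 0.016, 0], "delta_rot": [0, 0, 0]},
  {"gripper": 1, "linear": [-0.0016, 0.02, 0], "delta_rot": [0, 0, 0]},
  {"gripper": 1, "linear": [-0.002, 0.024, 0], "delta_rot": [0, 0, 0]},
  {"gripper": 1, "linear": [-0.0023, 0.028, 0], "delta_rot": [0, 0, 0]},
])

```text
clock: 13.55
position: [0.5289, 0.0205, 0.0252]
ee_rot: [0.0, 0.917, 0.399, -0.002]
contact_force: [-5.9, -5.0, -1.7]
width: 0.0194
gripper_force: 55.0
```

Run:
```python
from h import *
snap('top','top11')
s=get_state();c=ff(s['position']);print(c,s['contact_force'],s['moment'],s['position'])
crop('top11',180,195,280,270,8)
```

```text
(np.float64(-0.11006473414344671), np.float64(-0.058120413693207286)) [-5.06362764 -5.57065704 -0.79773846] [-0.89524129  0.92395777  0.25298983] [0.52879911 0.02110722 0.02517019]
```

View pics/top11_c180.png

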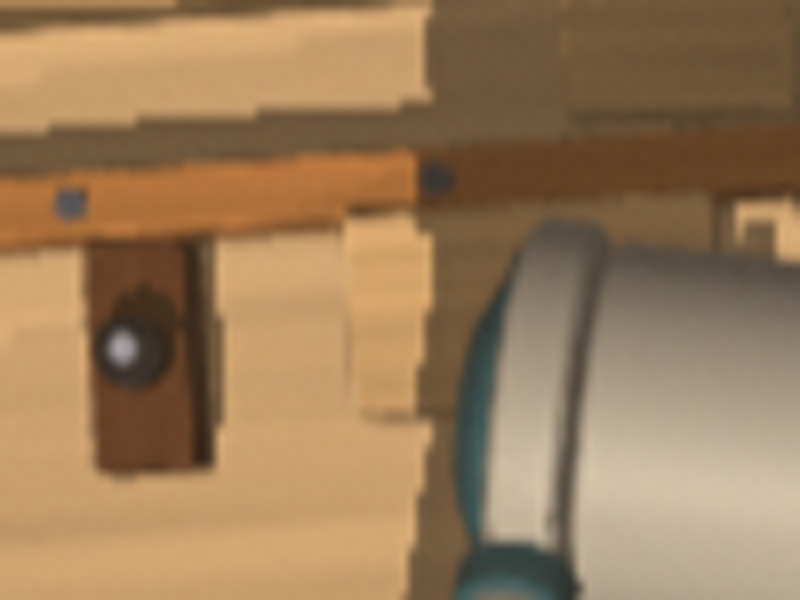

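Block front edge runs (346,215) to (358,413). The stop's face has its top edge at (183,245) to (193,465) and its bottom edge at about (212,350).

Run:
```python
from h import *
q=lambda p,z:np.round(ff(w('top11',((p[0]+.5)/8-.5+180,(p[1]+.5)/8-.5+195),z)),4)
print(q((346,215),.058),q((358,413),.058),q((183,245),.048),q((193,465),.048),q((214,245),.018),q((213,465),.018))
```

```text
[-0.0084  0.0859] [-0.0677  0.0856] [-0.0129  0.1367] [-0.0792  0.1373] [-0.0099  0.1332] [-0.0777  0.1372]
```

send_rows([
  {"gripper": 1, "linear": [-0.0004, 0.005, 0], "delta_rot": [0, 0, 0]},
  {"gripper": 1, "linear": [-0.0008, 0.01, 0], "delta_rot": [0, 0, 0]},
  {"gripper": 1, "linear": [-0.0012, 0.015, 0], "delta_rot": [0, 0, 0]},
  {"gripper": 1, "linear": [-0.0016, 0.02, 0], "delta_rot": [0, 0, 0]},
  {"gripper": 1, "linear": [-0.002, 0.025, 0], "delta_rot": [0, 0, 0]},
  {"gripper": 1, "linear": [-0.0025, 0.03, 0], "delta_rot": [0, 0, 0]},
  {"gripper": 1, "linear": [-0.003, 0.036, 0], "delta_rot": [0, 0, 0]},
  {"gripper": 1, "linear": [-0.0034, 0.041, 0], "delta_rot": [0, 0, 0]},
])

```text
clock: 14.4
position: [0.5253, 0.0616, 0.0251]
ee_rot: [0.0, 0.917, 0.399, -0.002]
contact_force: [-5.5, -5.8, -1.6]
width: 0.0192
gripper_force: 55.0
```

send_rows([
  {"gripper": 1, "linear": [-0.0001, 0.001, 0], "delta_rot": [0, 0, 0]},
  {"gripper": 1, "linear": [-0.0002, 0.002, 0], "delta_rot": [0, 0, 0]},
  {"gripper": 1, "linear": [-0.0003, 0.003, 0], "delta_rot": [0, 0, 0]},
  {"gripper": 1, "linear": [-0.0004, 0.004, 0], "delta_rot": [0, 0, 0]},
])

```text
clock: 14.8
position: [0.5249, 0.0654, 0.0251]
ee_rot: [0.0, 0.917, 0.399, -0.002]
contact_force: [-6.5, -6.0, -1.5]
width: 0.0188
gripper_force: 55.0
```

send_rows([
  {"gripper": 1, "linear": [-0.0001, 0.001, 0], "delta_rot": [0, 0, 0]},
  {"gripper": 1, "linear": [-0.0002, 0.002, 0], "delta_rot": [0, 0, 0]},
])

```text
clock: 15.0
position: [0.5247, 0.0674, 0.0251]
ee_rot: [0.0, 0.917, 0.399, -0.002]
contact_force: [-5.9, -5.2, -1.8]
width: 0.0194
gripper_force: 55.0
```

send_rows([
  {"gripper": 1, "linear": [0, 0.0007, 0], "delta_rot": [0, 0, 0]},
  {"gripper": 1, "linear": [-0.0001, 0.0014, 0], "delta_rot": [0, 0, 0]},
])

```text
clock: 15.2
position: [0.5246, 0.0688, 0.0251]
ee_rot: [0.0, 0.917, 0.399, -0.002]
contact_force: [-5.0, -5.0, -1.6]
width: 0.0193
gripper_force: 55.0
```

send_rows([
  {"gripper": 1, "linear": [0, 0.0006, 0], "delta_rot": [0, 0, 0]},
  {"gripper": 1, "linear": [-0.0001, 0.0012, 0], "delta_rot": [0, 0, 0]},
])

```text
clock: 15.4
position: [0.5245, 0.0698, 0.0251]
ee_rot: [0.0, 0.917, 0.399, -0.003]
contact_force: [-5.0, -7.3, -1.8]
width: 0.0191
gripper_force: 55.0
```

send_rows([
  {"gripper": 1, "linear": [0, 0.0005, 0], "delta_rot": [0, 0, 0]},
  {"gripper": 1, "linear": [-0.0001, 0.001, 0], "delta_rot": [0, 0, 0]},
])

```text
clock: 15.6
position: [0.5243, 0.0699, 0.0251]
ee_rot: [0.001, 0.917, 0.399, -0.003]
contact_force: [-6.4, -9.3, -0.9]
width: 0.0191
gripper_force: 55.0
```

send_rows([
  {"gripper": 1, "linear": [0, 0, 0], "delta_rot": [0, 0, 0]},
  {"gripper": 1, "linear": [-0.0011, -0.0018, 0], "delta_rot": [0, 0, 0]},
  {"gripper": 1, "linear": [-0.0022, -0.0037, 0], "delta_rot": [0, 0, 0]},
  {"gripper": 1, "linear": [-0.005, -0.007, 0], "delta_rot": [0, 0, 0]},
  {"gripper": 1, "linear": [-0.012, -0.015, 0], "delta_rot": [0, 0, 0]},
  {"gripper": 1, "linear": [-0.022, -0.027, 0], "delta_rot": [0, 0, 0]},
  {"gripper": 1, "linear": [-0.032, -0.04, 0], "delta_rot": [0, 0, 0]},
  {"gripper": 1, "linear": [-0.036, -0.045, 0.01], "delta_rot": [0, 0, 0]},
])

```text
clock: 16.4
position: [0.4875, 0.0258, 0.0351]
ee_rot: [-0.001, 0.918, 0.397, -0.002]
contact_force: [-0.6, 0.3, -1.4]
width: 0.0193
gripper_force: 55.0
```

send_rows([
  {"gripper": 1, "linear": [-0.003, -0.003, 0.03], "delta_rot": [0, 0, 0]},
  {"gripper": 1, "linear": [-0.003, -0.02, 0.06], "delta_rot": [0, 0, -0.05]},
  {"gripper": 1, "linear": [-0.003, -0.06, 0.07], "delta_rot": [0, 0, -0.12]},
  {"gripper": 1, "linear": [-0.003, -0.105, 0.07], "delta_rot": [0, 0, -0.2]},
  {"gripper": 1, "linear": [-0.003, -0.15, 0.07], "delta_rot": [0, 0, -0.28]},
  {"gripper": 1, "linear": [-0.003, -0.195, 0.07], "delta_rot": [0, 0, -0.36]},
  {"gripper": 1, "linear": [-0.003, -0.24, 0.07], "delta_rot": [0, 0, -0.42]},
  {"gripper": 1, "linear": [-0.003, -0.285, 0.07], "delta_rot": [0, 0, -0.45]},
])

```text
clock: 17.2
position: [0.4871, -0.2601, 0.1068]
ee_rot: [0.001, 0.983, 0.182, 0.001]
contact_force: [2.4, 0.4, -1.4]
width: 0.0188
gripper_force: 55.0
```

Run:
```python
from h import *
snap('top','top12'); s=get_state();print(s['position'],s['contact_force'],s['width'])
crop('top12',165,190,285,280,6)
```

```text
[ 0.48838131 -0.26895802  0.10700342] [ 0.72463363 -6.38640064 -0.8898988 ] 0.019382699390959348
```

View pics/top12_c165.png

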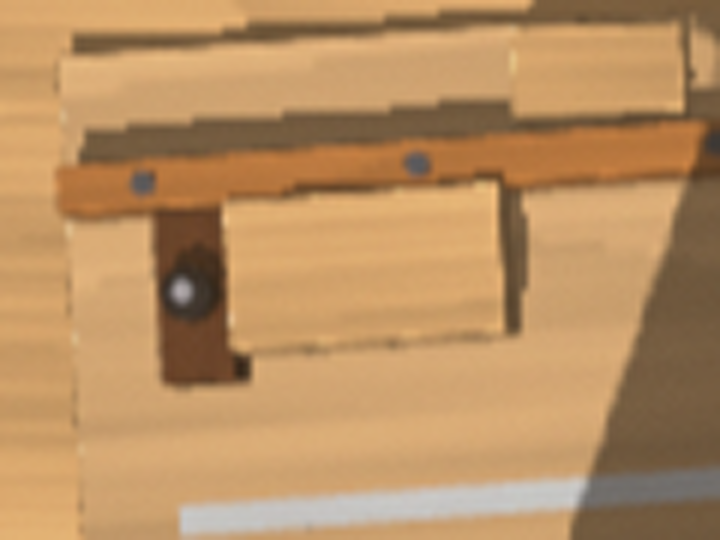

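The block, from (225,200) to (505,340), sits flush to the fence and snug against the stop. Now laying the stick down where it lay before.

send_rows([
  {"gripper": 1, "linear": [0.007, -0.05, 0], "delta_rot": [0, 0, 0]},
  {"gripper": 1, "linear": [0.014, -0.1, -0.02], "delta_rot": [0, 0, 0]},
  {"gripper": 1, "linear": [0.014, -0.1, -0.06], "delta_rot": [0, 0, 0]},
  {"gripper": 1, "linear": [0.014, -0.1, -0.09], "delta_rot": [0, 0, 0]},
  {"gripper": 1, "linear": [0.014, -0.1, -0.097], "delta_rot": [0, 0, 0]},
  {"gripper": 1, "linear": [0.014, -0.1, -0.1], "delta_rot": [0, 0, 0]},
  {"gripper": 1, "linear": [0.014, -0.1, -0.1], "delta_rot": [0, 0, 0]},
])

```text
clock: 17.95
position: [0.5023, -0.3582, 0.0071]
ee_rot: [0.001, 0.983, 0.183, 0.001]
contact_force: [-0.3, 0.9, -0.2]
width: 0.0193
gripper_force: 55.1
```

send_rows([
  {"gripper": 1, "linear": [0, 0, -0.001], "delta_rot": [0, 0, 0]},
  {"gripper": 1, "linear": [0, 0, -0.002], "delta_rot": [0, 0, 0]},
  {"gripper": 1, "linear": [0, 0, -0.002], "delta_rot": [0, 0, 0]},
])

```text
clock: 18.25
position: [0.5021, -0.3579, 0.0047]
ee_rot: [0.001, 0.983, 0.184, 0.001]
contact_force: [0.1, -0.7, -1.6]
width: 0.0194
gripper_force: 55.1
```

send_rows([
  {"gripper": -1, "linear": [0, 0, 0], "delta_rot": [0, 0, 0]},
  {"gripper": -1, "linear": [0, 0, 0], "delta_rot": [0, 0, 0]},
  {"gripper": -1, "linear": [0, 0, 0], "delta_rot": [0, 0, 0]},
  {"gripper": -1, "linear": [0, 0, 0], "delta_rot": [0, 0, 0]},
  {"gripper": -1, "linear": [0, 0, 0], "delta_rot": [0, 0, 0]},
  {"gripper": -1, "linear": [0, 0, 0], "delta_rot": [0, 0, 0]},
  {"gripper": -1, "linear": [0, 0, 0.02], "delta_rot": [0, 0, 0]},
  {"gripper": -1, "linear": [0, 0, 0.05], "delta_rot": [0, 0, 0]},
])

```text
clock: 19.05
position: [0.5001, -0.3566, 0.0522]
ee_rot: [-0.002, 0.983, 0.183, -0.002]
contact_force: [0.2, 0.5, 0.6]
width: 0.0853
gripper_force: 0.0
```

send_rows([
  {"gripper": -1, "linear": [0, 0, 0.05], "delta_rot": [0, 0, 0]},
  {"gripper": -1, "linear": [-0.04, 0, 0.09], "delta_rot": [0, 0, 0]},
  {"gripper": -1, "linear": [-0.08, 0, 0.12], "delta_rot": [0, 0, 0]},
  {"gripper": -1, "linear": [-0.12, 0, 0.12], "delta_rot": [0, 0, 0]},
  {"gripper": -1, "linear": [-0.16, 0, 0.12], "delta_rot": [0, 0, 0]},
  {"gripper": -1, "linear": [-0.2, 0, 0.12], "delta_rot": [0, 0, 0]},
  {"gripper": -1, "linear": [-0.2, 0, 0.12], "delta_rot": [0, 0, 0]},
  {"gripper": -1, "linear": [-0.2, 0, 0.12], "delta_rot": [0, 0, 0]},
])

```text
clock: 19.85
position: [0.3013, -0.358, 0.1741]
ee_rot: [0.001, 0.983, 0.182, 0.001]
contact_force: [1.3, -0.3, 0.4]
width: 0.0852
gripper_force: 0.0
```

Run:
```python
from h import *
snap('top','top13'); snap('scene','scene13')
from h import *
z=lambda i,s:cv2.resize(i,None,fx=s,fy=s,interpolation=cv2.INTER_CUBIC)
a=np.load('pics/top13.npz')['im'][190:330,170:520]; b=np.load('pics/scene13.npz')['im'][100:240,130:480]
a0=np.load('pics/top12.npz')['im']; a1=np.load('pics/top13.npz')['im']
def knob(n):
    im=np.load(f'pics/{n}.npz')['im'][215:260,180:215].astype(int).sum(2); y,x=np.nonzero(im<150); return x.mean(),y.mean()
print(knob('top0'),knob('top11'),knob('top13'))
cv2.imwrite('pics/c13.png',np.vstack([z(a,2),z(b,2)]))
```

```text
(np.float64(21.87837837837838), np.float64(23.12162162162162)) (np.float64(21.163265306122447), np.float64(22.53061224489796)) (np.float64(19.933333333333334), np.float64(23.666666666666668))
```

View pics/c13.png

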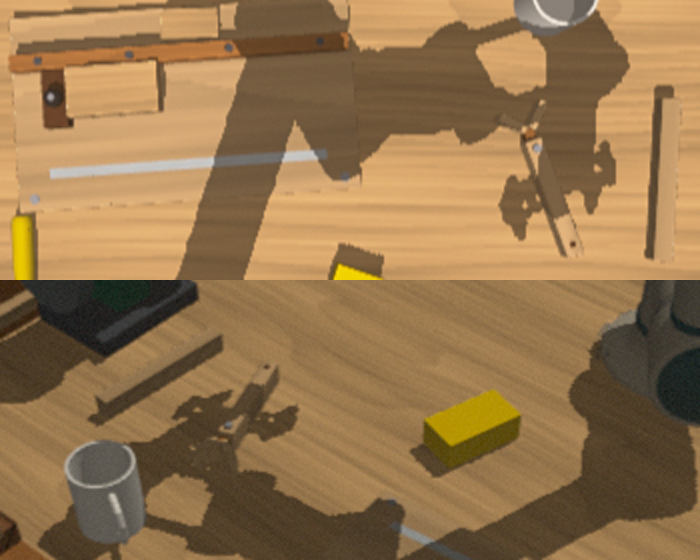

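The stick lies flat on the bench at about (550,190), clear of the jig. The block is snug at (112,88) and the bystanders look undisturbed, so I'm handing in.

```bash
python3 -c "
from rig import sign_off;print(sign_off())"
```

```text
the job is handed in; nothing more can be done
None
```

I handed the job in at about 20 s of the 72 s: the last pictures show the block flush with the fence and snug against the stop, the stick flat on the bench off the jig, and the bystanders apparently undisturbed; no verdict was returned and I did not confirm the stop's shift to the millimetre.

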